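# Back off a left-hand clamp screw to its mark and take out the sample blade

## Robot

A 6-joint arm with a two-finger parallel gripper is mounted at the origin on the work surface. World frame = base frame: x ahead of the robot, y to its left, z up, the work surface at z = 0. Lengths are in m, angles in degrees, forces in N, time in s.
With the tool pointing down it reaches from about 0.375 to 0.925 m from the base axis. Payload 5.7 kg.
Tool frame: the origin (TCP) lies midway between the tips of the shut fingers; the grasp point (between the pads) lies 19 mm behind it (r.hold_point_z is the distance from the TCP to the grasp point, in m); z points along the fingers, y is the line along which they close (so a half turn about z gives the same grasp; the last joint's range is limited). The gripper opens to 85 mm and grips with 20 to 120 N. Pads are 22 mm wide; open, the fingers measure 114 mm over their backs; the gripper's body (76 mm by 85 mm) begins 54 mm behind the grasp point. The pads swing forward as they close: fully open they stand 13 mm farther back than shut.
Start: joints at [63.879, 20.558, 86.54, -0, 72.909, -6.595], TCP at [0.201, 0.565, 0.231] pointing down, gripper open.
Joint ranges: [-170.27, 170.27], [-57.76, 135], [12.27, 136.19], [-55.21, 235.2], [11.17, 155.16], [-170.74, 170.74]. Speed limits (degrees/s): [136.94, 136.94, 180, 180, 180, 180].

## Interface

Orientations are given as a 3x3 rotation matrix whose columns are the frame's x, y, z axes.
In Python, from workcell import r, cams gives the robot as it stands.
- The arm moves only by the tool drive_tool, never from a script. Its argument "plan" is a list of rows, each an object with "delta_pos": the shift along the tool's x, y, z in mm, a list of three; "twist": the turn about the tool's z in degrees; "hand": the opening in per cent of the stroke, from 0 (shut) to 100 (fully open). A call has exactly 10 rows; each row shifts and turns the commanded pose from where the row before left it, along the tool's axes as they then stand; what a row does not reach is not made up. A row lasts 1/10 s, in which the tool goes at most 50 mm and 8.59 degrees, less where a joint would pass 70% of its speed; a pose out of reach is approached as far as the arm can. A call with a gripper value outside its range is refused whole. The fingers move at their own pace and stop on an object; "squeeze" is the grip in N (left out, the last holds). Time passes only in rows, so rows that do not move let the fingers close, or fill a call up. It gives the time, the measured TCP pose, the force, the opening and the grip force at its end, in the units of the state.
- r.get_state(): the state, without advancing time (a new reading comes with each control period).
- cams.camera(name): name is "side" or "top"; returns (picture, depth): 384x512x3 uint8, red, green, blue; 384x512 float32, m along the optical axis (not along the pixel's ray), 0 where there is no reading.
- cams.camera_info(name): a dict with "fx", "fy", "cx", "cy" (pixels), "extrinsics" (4x4, takes a point from camera to world coordinates). Camera axes: x right, y up, looking along -z (the intrinsics and any distortion apply to the point x, -y, -z); pixel columns grow to the right and rows downward; lengths in m; the calibration is good to about 2 mm. A picture is of the moment at which its call begins. camera_info takes no time and is no camera call.
- r.close_job(): hands the job in; it is judged then, once.
The state is a dict: "t": time; "joint_pos": joint angles; "joint_vel": joint speeds; "joint_torque": joint torques, N m; "tool_pos": TCP position; "eef_rot": TCP orientation; "contact_force": force on the tool from outside, world axes, zero at the start; "wrist_torque": the same for the moment, N m; "grip_width": opening from 0.0 (shut) to 1.0 (fully open); "grasp_force": force on a finger pad.
Only numpy, scipy, OpenCV 4.12 (cv2) and the standard library are available. Lean on these libraries where they do the work, as an engineer would, in place of code of your own. Each camera call takes 0.05 s, during which the arm holds its last target. There are 200 camera calls.

## Task

The copper sample blade is held down in its pocket by a clamp screw with a LEFT-HAND thread. Turn the clamp's black bar knob clockwise (seen from above), never screwing it tighter, until the engraved line on the knob meets the index line on the clamp arm; the spindle is slender and springy, so keep side load on it light. Then take the blade by its upright tab, draw it out from under the clamp foot without wrenching it against the foot, and lay it flat in the open tray without dropping it; leave the screw at its mark and everything else where it is.

Things in the scene. Friction and masses are not known exactly. Their poses are not given: they have to be found in the camera images.
- dock: fixed steel base plate of the clamp, 280 x 120 x 12 mm, on the bench. Origin on the bench under the NOMINAL spindle axis; z up; x points from the blade's tab (at about x = -115 mm) through the spindle to the clamp's column (x = 60 to 120 mm). The plate spans x = -150 to +130 mm.
- pocket (a point): middle of the pocket's floor on the dock, at dock x = -57.5 mm, z = 12 mm; axes as the dock. The pocket takes the blade: inside it is 161 mm long in x, 34 mm wide in y; its lips stand 4 mm above this floor (tops at z = 16 mm).
- spindle_nominal (a point): point on the NOMINAL spindle axis at z = 88 mm, the top of the round boss (62 mm across) that ends the clamp arm (z = 70 to 88 mm). Fixed to the dock, axes as the dock. The clamp is bolted on in slotted holes: parallel to the dock, but its real spindle axis is up to 12 mm off this point in dock x and as much in y. That offset is NOT measured: find it by feel or sight.
- knob_nominal (a point): where the middle of the knob would be, at z = 120 mm, on the NOMINAL axis (fixed to the dock, does not move with the knob). The real knob is off by the clamp's offset and rises 3.82 mm per rad of unscrewing. It is a black upright bar 48 mm long, 16 mm thick, flat-sided, from z = 106 to 134 mm at screw 0, over a round hub 36 mm across, z = 98 to 108 mm.
- foot_nominal (a point): where the middle of the clamp foot's underside would be at screw 0, z = 18.5 mm, on the NOMINAL axis (fixed to the dock). The real foot, a disc 18 mm across on the spindle, is off by the clamp's offset and rises with the screw. At the mark there are about 8.5 mm between the blade in its pocket and the foot. Pressing the blade on foot or clamp with over 12 N is wrenching.
- screw (a joint): angle of screw and knob, rad, growing CLOCKWISE from above, which loosens; 0 is hard down, 3.2 the upper stop. Starts at 0.12 to 0.40, takes 0.2 N m to turn, stays where left. The bar and the ivory line on one end of its top point along the dock's yaw + pi + 2.10 - value: at 2.10 the line points along dock -x and meets the index line. Lined up: 2.10 within 0.16; below 0.05 is screwed tighter.
- bush_x (a joint): side deflection of the spindle in its springy bush along dock x, m; 0 when unloaded, 1 mm per 2.5 N, springs back. It says nothing of the clamp's offset. Beyond 3 mm (7.5 N) either way the spindle is spoilt.
- bush_y (a joint): the same side deflection along dock y, m; 1 mm per 2.5 N, at most 3 mm (7.5 N) either way
- blade: loose copper blade, flat bar 155 x 28 x 6 mm, 0.15 to 0.25 kg, with an upright black tab to grip: 26 mm along x, 12 mm thick along y, top 50 mm above the underside. Origin on the underside beneath the tab's middle; the bar runs from x = -20 to +135 mm, far end under the foot. Its x is the dock's x. To free it raise it about 6 mm (lips 4 mm), draw it some 75 mm along dock -x, then lift.
- blade_mid (a point): middle of the blade's underside, 57.5 mm along x from its origin
- tray: fixed open aluminium tray, 220 x 120 x 30 mm outside, walls and floor 4 mm. Origin under its middle on the bench, x along its length; the blade goes lengthwise in it, either way round.
- float_valve: tarnished copper float valve: ball 56 mm on a 100 mm stem with a brass block; bystander
- spare_knob: loose round bakelite knob, 44 mm across, 24 mm tall; bystander
- flange: pitted steel flange disc, 90 mm across, 22 mm tall; bystander
- stopper: cork stopper in a brass collar, 34 mm across, 36 mm tall; bystander
- jar: amber glass jar, 56 mm across, 80 mm tall; bystander
- wrench: steel wrench, 160 mm long, lying flat; bystander
There are look-alikes about, which are no part of the job. What is meant by the blade is not pink or red, and is the larger of those in its own colour.

How it is judged:
By the outcome, as a careful person would: the job done as asked, in the order asked, and still so for the second after the job is handed in, with the robot touching nothing.
It also fails if it takes over 72 s, if anything falls off the work surface, if the arm or the gripper's body presses on something with over 40 N, if the wrist force passes 120 N, or if a joint passes its speed limit or range.

## Working session

There is one attempt and no reset: what is moved stays moved. The work goes in short steps, Python scripts to look and compute and a tool call to move; the robot and the scene stay as the last step left them, time stands still between calls to the robot, and variables do not carry over. Pictures are saved under pics/ and viewed, at most 10 in all, crops included, and the job is handed in when it is done.

Besides the shell and the picture viewer there is one more tool, called after "Request:" by a JSON object that holds its "api" and its "payload", one argument or row to a line. drive_tool: Moves the arm, as the interface text tells. Its arguments: {"type":"object","properties":{"plan":{"type":"array","items":{"type":"object","properties":{"delta_pos":{"type":"array","items":{"type":"number"}},"twist":{"type":"number"},"hand":{"type":"number"}}}},"squeeze":{"type":"number"}},"required":["plan"]}

```bash
ls; mkdir -p pics
cat > h.py <<'E'
import numpy as np, cv2
from workcell import r, cams
def pts(name,d):
    i=cams.camera_info(name); h,w=d.shape
    u,v=np.meshgrid(np.arange(w),np.arange(h))
    P=np.stack([(u-i["cx"])/i["fx"]*d,-(v-i["cy"])/i["fy"]*d,-d],-1)
    E=np.array(i["extrinsics"]); return P@E[:3,:3].T+E[:3,3]
E
python3 - <<'E'
from h import *
for n in("top","side"):
    p,d=cams.camera(n); np.savez(f"{n}0.npz",p=p,d=d,P=pts(n,d))
    cv2.imwrite(f"pics/{n}0.png",cv2.resize(p[:,:,::-1],(800,600),interpolation=cv2.INTER_CUBIC))
    print(cams.camera_info(n))
print(r.get_state())
E
```

```text
pics
{'fx': 385.7052710894323, 'fy': 385.7052710894323, 'cx': 249.22645181525198, 'cy': 190.4642598367537, 'extrinsics': array([[-0.00688903,  0.98396205, -0.17824485,  0.35112627],
       [-0.99996152, -0.00774684, -0.00411696,  0.06781704],
       [-0.00543176,  0.17820962,  0.98397755,  1.07118074],
       [ 0.        ,  0.        ,  0.        ,  1.        ]])}
{'fx': 466.0745264621109, 'fy': 466.0745264621109, 'cx': 256.0067209773289, 'cy': 192.70181420762586, 'extrinsics': array([[ 0.92186568,  0.24463448, -0.30052894,  0.13677145],
       [-0.3867586 ,  0.5325858 , -0.75284138, -0.91779952],
       [-0.02411351,  0.81025078,  0.58558706,  0.87198733],
       [ 0.        ,  0.        ,  0.        ,  1.        ]])}
{'t': 0.1, 'joint_pos': array([ 6.38764723e+01,  2.05942167e+01,  8.65934727e+01, -4.34623760e-04,
        7.29096386e+01, -6.59453784e+00]), 'joint_vel': array([ 0.00613197, -0.03997798, -0.07701411, -0.01035634, -0.03141093,
        0.02085517]), 'joint_torque': array([-1.09618039e-03, -5.28649199e+01, -2.79351157e+01, -2.06562072e-04,
        5.04147858e-03, -2.35134280e-05]), 'tool_pos': array([0.20030028, 0.56491441, 0.23052885]), 'eef_rot': array([[-9.42473152e-01,  3.34281030e-01, -7.41438930e-04],
       [ 3.34281800e-01,  9.42471932e-01, -1.52836065e-03],
       [ 1.87883410e-04, -1.68828842e-03, -9.99998557e-01]]), 'contact_force': array([ 0.83120305,  0.84456496, -0.30625911]), 'wrist_torque': array([-0.02258211, -0.02966397, -0.01502592]), 'grasp_force': 0.0, 'grip_width': 1.001069767284616}
```

View pics/top0.png

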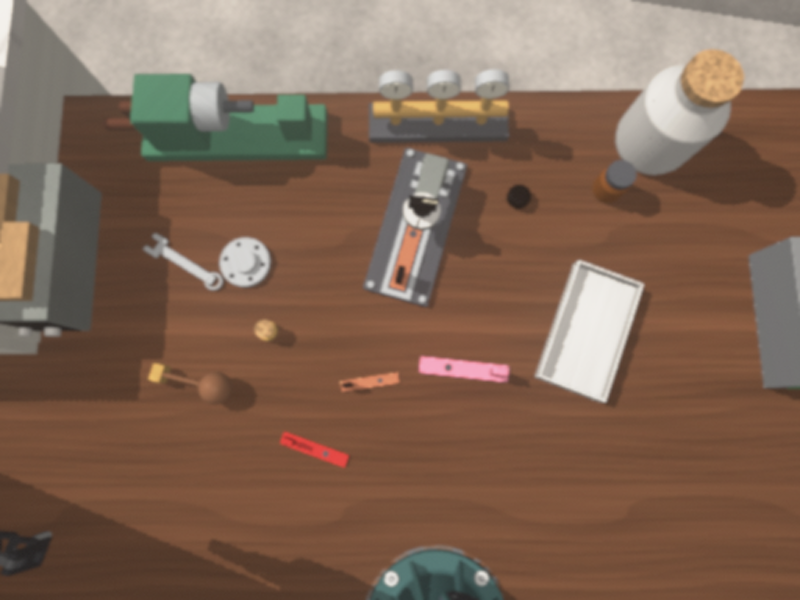

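View pics/side0.png

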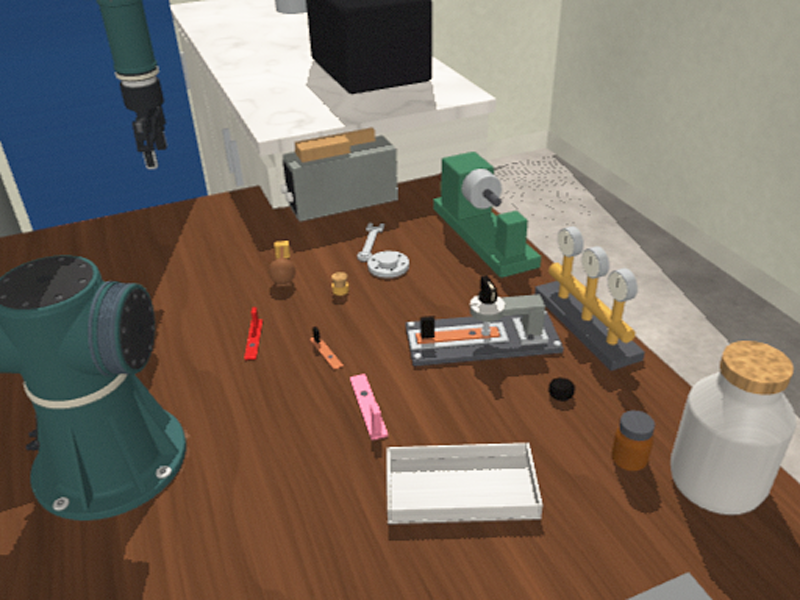

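The top view shows the dock at about (415,225) with the knob at (422,207), the blade tab at (401,275) and the tray at (591,332). The side view confirms the layout: knob at (488,291), tab at (428,327). Next I'll fit these from depth and look at enlarged crops.

```bash
cat > m.py <<'E'
from h import *
T=np.load("top0.npz"); P=T["P"]; p=T["p"]; S=np.load("side0.npz")
def rect(P,m,name):
    q=P[m][:,:2]*1000; 
    if len(q)<5: print(name,len(q)); return
    c,s,a=cv2.minAreaRect(q.astype(np.float32)); print(name,len(q),"c",np.round(c,1),"size",np.round(s,1),"ang",round(a,2),"z",np.round(np.percentile(P[m][:,2]*1000,[5,50,95]),1))
def box(P,r0,r1,c0,c1):
    m=np.zeros(P.shape[:2],bool); m[r0:r1,c0:c1]=1; return m
k=.64
D=box(P,94,198,228,302); z=P[...,2]
rect(P,D&(z>.007)&(z<.022),"dock top")
rect(P,D&(z>.083)&(z<.094),"boss")
rect(P,D&(z>.112)&(z<.15),"knob")
rect(P,D&(z>.045)&(z<.066)&(P[...,0]<.62),"tab")
Tr=box(P,160,262,340,416)
rect(P,Tr&(z>.024)&(z<.036),"tray rim"); rect(P,Tr&(z>.012),"tray >12")
PS=S["P"]; zs=PS[...,2]; B=box(PS,170,240,255,365)
rect(PS,B&(zs>.083)&(zs<.094),"S boss"); rect(PS,B&(zs>.112)&(zs<.15),"S knob"); rect(PS,B&(zs>.04)&(zs<.066)&(PS[...,0]<.58),"S tab")
rect(PS,B&(zs>.005)&(zs<.02),"S dock"); 
TS=box(PS,280,340,245,350); rect(PS,TS&(zs>.012)&(zs<.04),"S tray")
a=cv2.resize(p[88:204,225:305,::-1],None,fx=5,fy=5,interpolation=cv2.INTER_CUBIC)
b=cv2.resize(S["p"][165:240,250:370,::-1],None,fx=4,fy=4,interpolation=cv2.INTER_CUBIC)
o=np.zeros((580,800,3),np.uint8); o[:580,:400]=a; o[:300,400:800]=b[:,:400]; 
kk=cv2.resize(p[118:146,250:290,::-1],None,fx=10,fy=10,interpolation=cv2.INTER_CUBIC); o[300:580,400:800]=kk
cv2.imwrite("pics/crop0.png",o)
E
python3 m.py
```

```text
dock top 2915 c [ 6.725e+02 -5.000e-01] size [177.8 283.9] ang 75.66 z [ 9.7 13.4 19.5]
boss 571 c [715.8   9.2] size [ 60.7 134.3] ang 79.13 z [84.  87.2 90.6]
knob 163 c [677.1  16.6] size [48.1 23.1] ang 81.88 z [115.  133.9 138. ]
tab 51 c [578.   53.8] size [12.1 26.6] ang 73.52 z [50.5 61.2 65. ]
tray rim 472 c [ 481.6 -278.3] size [121.3 220.4] ang 68.36 z [24.9 29.4 33.1]
tray >12 765 c [ 411.6 -185.8] size [211.4 476.8] ang 37.32 z [13.3 27.9 34.2]
S boss 424 c [766.1  11.1] size [233.9  87.8] ang 5.89 z [83.9 87.  90.9]
S knob 127 c [681.2  13.7] size [27.1 49.9] ang 7.41 z [113.3 131.1 137.4]
S tab 50 c [573.2  54.3] size [16.2 17.2] ang 66.59 z [42.1 54.2 63.7]
S dock 2260 c [720.5  93.5] size [336.4 342. ] ang 67.31 z [ 7.4 13.4 19. ]
S tray 1387 c [ 482.4 -277.2] size [126.1 220.1] ang 68.12 z [13.3 24.3 31.5]
```

View pics/crop0.png

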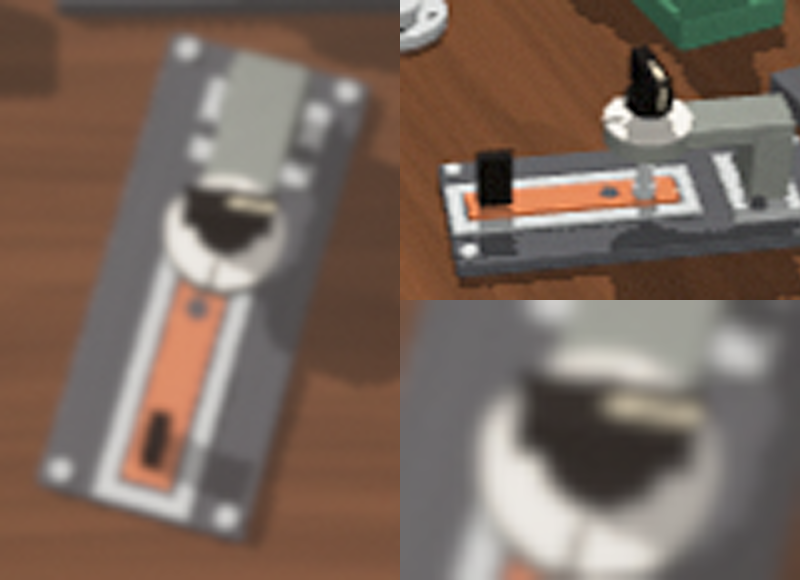

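The crop shows the dock bolts at (187,47), (348,92), (60,470) and (227,517), which puts the yaw near -16.5°. The ivory line is on the knob's right end at (650,410), pointing roughly along world -y, and the index line is at (580,530). I'll refine these with ray-plane intersections.

```bash
cat >> h.py <<'E'
def ray(name,uv,z):
    i=cams.camera_info(name); uv=np.atleast_2d(uv).astype(float); E=np.array(i["extrinsics"])
    d=np.stack([(uv[:,0]-i["cx"])/i["fx"],-(uv[:,1]-i["cy"])/i["fy"],-np.ones(len(uv))],-1)@E[:3,:3].T
    return (E[:3,3]+d*((z-E[2,3])/d[:,2])[:,None])[:,:2]*1000
E
cat > m2.py <<'E'
from h import *
T=np.load("top0.npz"); S=np.load("side0.npz"); p=T["p"].astype(int)
b=(np.array([[187,47],[348,92],[60,470],[227,517]])+.5)/5-.5+[225,88]
B=ray("top",b,.014); print("bolts",B.round(1).tolist())
for i,j in((2,0),(3,1),(2,3),(0,1)): v=B[j]-B[i]; print(np.linalg.norm(v).round(1),np.degrees(np.arctan2(v[1],v[0])).round(2))
print("plate mid",B.mean(0))
z=T["P"][...,2]; g=p.sum(2)
def show(n,m,zz):
    v,u=np.nonzero(m); q=ray(n,np.stack([u,v],1),zz); c,s,a=cv2.minAreaRect(q.astype(np.float32)); print(n,len(q),"mean",q.mean(0).round(1),"rect c",np.round(c,1),np.round(s,1),round(a,1))
m=np.zeros(z.shape,bool); m[118:146,250:290]=1
top=m&(z>.128)&(z<.15); show("top",top,.1355)
iv=top&(g>250); show("top",iv,.1355)
m[:]=0; m[165:240,250:370]=1; zs=S["P"][...,2]; gs=S["p"].astype(int).sum(2)
show("side",m&(zs>.129)&(zs<.145),.1355); show("side",m&(zs>.129)&(zs<.145)&(gs>250),.1355)
# boss circle: white pixels in top
m[:]=0; m[118:150,250:290]=1
w=m&(abs(z-.088)<.008); v,u=np.nonzero(w); q=ray("top",np.stack([u,v],1),.088)
yaw=np.radians(-16.5); ex=np.array([np.cos(yaw),np.sin(yaw)]); ey=np.array([-ex[1],ex[0]])
a=q@ex; bb=q@ey; print("boss ex min, ey min/max",a.min(),bb.min(),bb.max(), "bolt mid in these axes",B.mean(0)@ex,B.mean(0)@ey)
# tab
m[:]=0; m[160:195,240:270]=1
show("top",m&(z>.054)&(z<.07),.062)
# orange mask
p8=p; o=m.copy(); o[88:204,225:305]=1; o&=(p[...,0]>200)&(p[...,2]<130)&(p[...,0]-p[...,2]>70); show("top",o,.018)
for r0 in range(122,140): print(r0,' '.join(f"{int(g[r0,c]/7.66):3d}" for c in range(256,286)))
E
python3 m2.py
```

```text
bolts [[819.0, 33.1], [790.4, -59.8], [568.1, 107.4], [540.7, 14.4]]
261.7 -16.49
260.6 -16.56
96.9 -106.45
97.3 -107.1
plate mid [679.54828864  23.77573264]
top 120 mean [679.6  16. ] rect c [679.3  15.8] [46.9 17.5] 82.0
top 58 mean [681.6  10. ] rect c [680.7  15.3] [46.2 14.8] 82.5
side 70 mean [678.7  11.8] rect c [677.7  10.3] [59.8 18.4] 82.3
side 15 mean [678.5   5.7] rect c [ 6.78e+02 -2.00e-01] [39.5  6.7] 77.6
boss ex min, ey min/max 616.7515531748045 178.20632708825866 239.67914419631333 bolt mid in these axes 644.8116370391656 215.79878310189946
top 46 mean [577.6  53.6] rect c [577.7  53.7] [12.2 26. ] 73.8
top 200 mean [623.  41.] rect c [614.1  43.9] [ 24.3 111.4] 72.7
122  41  41  41  41  41  41  41  42  45  51  61  66  68  69  68  67  66  65  63  62  61  61  61  60  60  66  74  75  71  63
123  41  41  41  41  41  41  41  43  49  60  71  76  78  79  79  78  77  75  70  66  63  62  61  59  60  66  74  78  76  68
124  41  41  41  41  41  39  38  40  50  63  73  78  80  81  81  82  84  84  81  75  69  65  61  56  54  58  66  70  71  65
125  41  41  41  41  40  37  31  3
[... 1125 characters left out ...]
  19  18  17  17  17  17  17  17  18  21  25  30  38  50  59  57  48  42  40  37
135  44  55  74  87  89  90  89  82  61  37  22  18  18  17  18  18  17  18  21  29  39  45  50  57  61  57  48  42  40  37
136  43  54  72  86  90  90  90  86  72  51  33  23  19  18  18  18  19  21  28  40  52  59  61  63  62  55  47  42  39  36
137  43  53  70  84  89  90  90  89  83  69  51  36  27  22  21  23  26  31  40  51  60  65  65  65  61  53  45  41  38  34
138  45  55  68  81  88  90  90  90  88  83  72  58  46  38  34  36  42  47  53  60  64  66  66  64  58  50  43  40  37  33
139  48  59  69  76  85  89  90  90  90  89  85  77  65  59  53  53  57  60  63  65  66  66  65  61  54  46  42  39  36  33
```

Request:
{"api": "drive_tool", "payload": {
  "plan": [
    {"delta_pos":[-31.7,-17.9,0],"hand":50},
    {"delta_pos":[-31.7,-17.9,0],"hand":50},
    {"delta_pos":[-31.7,-17.9,0],"hand":50},
    {"delta_pos":[-31.7,-17.9,0],"hand":50},
    {"delta_pos":[-31.7,-17.9,0],"hand":50},
    {"delta_pos":[-31.7,-17.9,0],"hand":50},
    {"delta_pos":[-31.7,-17.9,0],"hand":50},
    {"delta_pos":[-31.7,-17.9,0],"hand":50},
    {"delta_pos":[-31.7,-17.9,0],"hand":50},
    {"delta_pos":[-31.7,-17.9,0],"hand":50}
  ]
}}

```text
invalid input
```

Request:
{"api": "drive_tool", "payload": {
  "plan": [
    {"delta_pos":[-31.7,-17.9,0],"hand":50},
    {"delta_pos":[-31.7,-17.9,0],"hand":50},
    {"delta_pos":[-31.7,-17.9,0],"hand":50},
    {"delta_pos":[-31.7,-17.9,0],"hand":50},
    {"delta_pos":[-31.7,-17.9,0],"hand":50},
    {"delta_pos":[-31.7,-17.9,0],"hand":50},
    {"delta_pos":[-31.7,-17.9,0],"hand":50},
    {"delta_pos":[-31.7,-17.9,0],"hand":50},
    {"delta_pos":[-31.7,-17.9,0],"hand":50},
    {"delta_pos":[-31.7,-17.9,0],"hand":50}
  ]
}}

```text
invalid input
```

Request:
{"api": "drive_tool", "payload": {
  "plan": [
    {"delta_pos":[0,0,0],"twist":7.95,"hand":50},
    {"delta_pos":[0,0,0],"twist":7.95,"hand":50},
    {"delta_pos":[0,0,0],"twist":7.95,"hand":50},
    {"delta_pos":[0,0,0],"twist":7.95,"hand":50},
    {"delta_pos":[0,0,0],"twist":7.95,"hand":50},
    {"delta_pos":[0,0,0],"twist":7.95,"hand":50},
    {"delta_pos":[0,0,0],"twist":7.95,"hand":50},
    {"delta_pos":[0,0,0],"twist":7.95,"hand":50},
    {"delta_pos":[0,0,0],"twist":7.95,"hand":50},
    {"delta_pos":[0,0,0],"twist":7.95,"hand":50}
  ]
}}

```text
t: 1.1
tool_pos: [0.2004, 0.5651, 0.2308]
eef_rot: [[0.163, 0.987, -0.001], [0.987, -0.163, -0.001], [-0.001, -0.0, -1.0]]
contact_force: [-1.2, -0.3, 0.4]
grip_width: 0.499
grasp_force: 0.0
```

```bash
cat >> h.py <<'E'
def to(x,y,z,yang):
    s=r.get_state(); R=s["eef_rot"]; p=s["tool_pos"]*1000
    d=R.T@(np.array([x,y,z])-p); ya=np.degrees(np.arctan2(R[1,1],R[0,1]))
    print("t",s["t"],"pos",p.round(1),"yang",ya.round(2),"F",s["contact_force"].round(2),"M",s["wrist_torque"].round(3),"w",round(s["grip_width"]*85,1),"gf",s["grasp_force"],"j6",s["joint_pos"][5].round(1))
    print("delta tool",d.round(1),"twist",((ya-yang+180)%360-180).round(2))
E
python3 -c "
from h import *
to(679.3,16,111.5,-9); print(r.get_state()['eef_rot'].round(4))"
```

```text
t 1.1 pos [200.4 565.1 230.8] yang -9.36 F [-1.17 -0.26  0.4 ] M [-0.046  0.018 -0.05 ] w 42.5 gf 0.0 j6 73.2
delta tool [-463.8  561.9  119.6] twist -0.36
[[ 1.626e-01  9.867e-01 -5.000e-04]
 [ 9.867e-01 -1.626e-01 -1.100e-03]
 [-1.100e-03 -4.000e-04 -1.000e+00]]
```

Request:
{"api": "drive_tool", "payload": {
  "plan": [
    {"delta_pos":[-23.2,28.1,0],"twist":0,"hand":50},
    {"delta_pos":[-23.2,28.1,0],"twist":0,"hand":50},
    {"delta_pos":[-23.2,28.1,0],"twist":0,"hand":50},
    {"delta_pos":[-23.2,28.1,0],"twist":0,"hand":50},
    {"delta_pos":[-23.2,28.1,0],"twist":0,"hand":50},
    {"delta_pos":[-23.2,28.1,0],"twist":0,"hand":50},
    {"delta_pos":[-23.2,28.1,0],"twist":0,"hand":50},
    {"delta_pos":[-23.2,28.1,0],"twist":0,"hand":50},
    {"delta_pos":[-23.2,28.1,0],"twist":0,"hand":50},
    {"delta_pos":[-23.2,28.1,0],"twist":0,"hand":50}
  ]
}}

```text
t: 2.1
tool_pos: [0.4422, 0.2909, 0.231]
eef_rot: [[0.157, 0.988, -0.001], [0.988, -0.157, -0.0], [-0.0, -0.001, -1.0]]
contact_force: [0.4, 0.1, 0.0]
grip_width: 0.5
grasp_force: 0.0
```

Request:
{"api": "drive_tool", "payload": {
  "plan": [
    {"delta_pos":[-23.2,28.1,0],"twist":0,"hand":50},
    {"delta_pos":[-23.2,28.1,0],"twist":0,"hand":50},
    {"delta_pos":[-23.2,28.1,0],"twist":0,"hand":50},
    {"delta_pos":[-23.2,28.1,0],"twist":0,"hand":50},
    {"delta_pos":[-23.2,28.1,0],"twist":0,"hand":50},
    {"delta_pos":[-23.2,28.1,0],"twist":0,"hand":50},
    {"delta_pos":[-23.2,28.1,0],"twist":0,"hand":50},
    {"delta_pos":[-23.2,28.1,0],"twist":0,"hand":50},
    {"delta_pos":[-23.2,28.1,0],"twist":0,"hand":50},
    {"delta_pos":[0,0,0],"twist":0,"hand":50}
  ]
}}

```text
t: 3.1
tool_pos: [0.6616, 0.0425, 0.2306]
eef_rot: [[0.16, 0.987, 0.002], [0.987, -0.16, -0.002], [-0.002, 0.002, -1.0]]
contact_force: [-0.4, -0.4, 0.2]
grip_width: 0.502
grasp_force: 0.0
```

```bash
python3 -c "
from h import *
to(679.3,16,111.5,-9)
p,d=cams.camera('side');P=pts('side',d)
cv2.imwrite('pics/s1.png',cv2.resize(p[90:240,210:370,::-1],None,fx=4,fy=4,interpolation=cv2.INTER_CUBIC))"
```

```text
t 3.1 pos [661.6  42.5 230.6] yang -9.22 F [-0.4  -0.36  0.23] M [-0.028  0.027 -0.025] w 42.7 gf 0.0 j6 7.0
delta tool [-23.1  21.5 119.2] twist -0.22
```

View pics/s1.png

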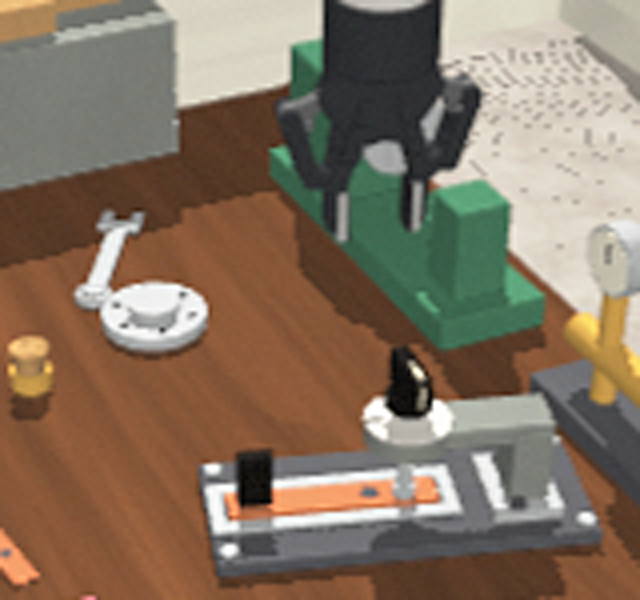

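The side crop shows the gripper above and behind the knob, fingers opening across the bar, with the knob at (410,380). I'll move over it and go part-way down.

Request:
{"api": "drive_tool", "payload": {
  "plan": [
    {"delta_pos":[-11.5,10.7,0],"twist":0,"hand":50},
    {"delta_pos":[-11.6,10.8,0],"twist":0,"hand":50},
    {"delta_pos":[0,0,20],"twist":0,"hand":50},
    {"delta_pos":[0,0,20],"twist":0,"hand":50},
    {"delta_pos":[0,0,20],"twist":0,"hand":50},
    {"delta_pos":[0,0,10],"twist":0,"hand":50},
    {"delta_pos":[0,0,0],"twist":0,"hand":50},
    {"delta_pos":[0,0,0],"twist":0,"hand":50},
    {"delta_pos":[0,0,0],"twist":0,"hand":50},
    {"delta_pos":[0,0,0],"twist":0,"hand":50}
  ]
}}

```text
t: 4.15
tool_pos: [0.6771, 0.0201, 0.1625]
eef_rot: [[0.157, 0.988, 0.002], [0.988, -0.157, -0.0], [0.0, 0.002, -1.0]]
contact_force: [-0.5, -0.7, -0.4]
grip_width: 0.502
grasp_force: 0.0
```

```bash
python3 -c "
from h import *
to(679.3,16,111.5,-9)"
```

```text
t 4.15 pos [677.1  20.1 162.5] yang -9.02 F [-0.48 -0.72 -0.44] M [ 0.027 -0.033  0.002] w 42.7 gf 0.0 j6 4.9
delta tool [-3.7  2.8 51. ] twist -0.02
```

Request:
{"api": "drive_tool", "payload": {
  "plan": [
    {"delta_pos":[-3.7,2.8,0],"twist":0,"hand":50},
    {"delta_pos":[0,0,12],"twist":0,"hand":50},
    {"delta_pos":[0,0,12],"twist":0,"hand":50},
    {"delta_pos":[0,0,12],"twist":0,"hand":50},
    {"delta_pos":[0,0,8],"twist":0,"hand":50},
    {"delta_pos":[0,0,4],"twist":0,"hand":50},
    {"delta_pos":[0,0,2],"twist":0,"hand":50},
    {"delta_pos":[0,0,0],"twist":0,"hand":50},
    {"delta_pos":[0,0,0],"twist":0,"hand":50},
    {"delta_pos":[0,0,0],"twist":0,"hand":50}
  ]
}}

```text
t: 5.15
tool_pos: [0.6789, 0.0161, 0.1119]
eef_rot: [[0.157, 0.988, 0.001], [0.988, -0.157, -0.0], [0.0, 0.001, -1.0]]
contact_force: [-0.4, -0.0, -0.7]
grip_width: 0.497
grasp_force: 0.0
```

```bash
python3 -c "
from h import *
to(679.3,16,111.5,-9)
for n in('top','side'):
  p,d=cams.camera(n); c=p[100:160,235:315] if n=='top' else p[150:225,280:370]
  cv2.imwrite(f'pics/{n}2.png',cv2.resize(c[:,:,::-1],None,fx=5,fy=5,interpolation=cv2.INTER_CUBIC))
a=cv2.imread('pics/top2.png');b=cv2.imread('pics/side2.png');o=np.zeros((375,850,3),np.uint8);o[:300,:400]=a;o[:375,400:850]=b;cv2.imwrite('pics/c2.png',o[:,:800])"
```

```text
t 5.15 pos [678.9  16.1 111.9] yang -9.03 F [-0.37 -0.05 -0.66] M [-0.005 -0.041  0.058] w 42.3 gf 0.0 j6 4.6
delta tool [0.  0.4 0.4] twist -0.03
```

View pics/c2.png

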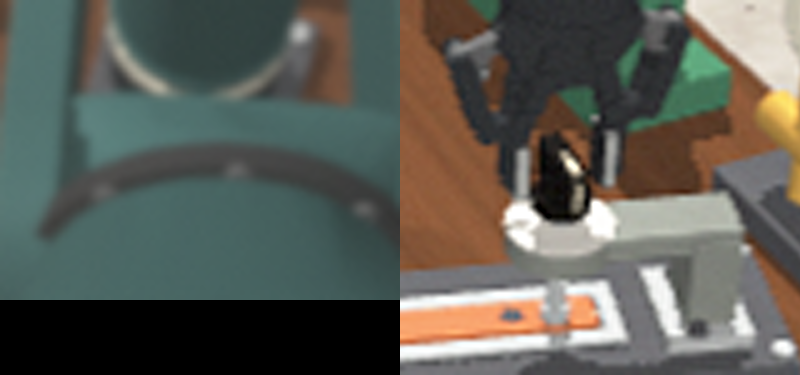

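The crop shows both fingers straddling the bar, tips at (520,200) and (605,190) in the side view, with the bar about in the middle. I'll close by degrees and feel for contact.

Request:
{"api": "drive_tool", "payload": {
  "plan": [
    {"delta_pos":[0,0.3,0.4],"twist":0,"hand":40},
    {"delta_pos":[0,0,0],"twist":0,"hand":30},
    {"delta_pos":[0,0,0],"twist":0,"hand":27},
    {"delta_pos":[0,0,0],"twist":0,"hand":24},
    {"delta_pos":[0,0,0],"twist":0,"hand":23},
    {"delta_pos":[0,0,0],"twist":0,"hand":23},
    {"delta_pos":[0,0,0],"twist":0,"hand":23},
    {"delta_pos":[0,0,0],"twist":0,"hand":23},
    {"delta_pos":[0,0,0],"twist":0,"hand":23},
    {"delta_pos":[0,0,0],"twist":0,"hand":23}
  ],
  "squeeze": 25
}}

```text
t: 6.25
tool_pos: [0.6789, 0.016, 0.1109]
eef_rot: [[0.157, 0.988, 0.0], [0.988, -0.157, -0.0], [-0.0, 0.0, -1.0]]
contact_force: [1.0, -0.2, 0.7]
grip_width: 0.236
grasp_force: 0.7
```

```bash
python3 -c "
from h import *
to(679.3,16,111.5,-9)"
```

```text
t 6.25 pos [678.9  16.  110.9] yang -9.03 F [ 1.04 -0.15  0.69] M [-0.044 -0.255  0.063] w 20.1 gf 0.6800844892859459 j6 4.6
delta tool [ 0.1  0.4 -0.6] twist -0.03
```

Request:
{"api": "drive_tool", "payload": {
  "plan": [
    {"delta_pos":[0,1.5,-0.5],"twist":0,"hand":23},
    {"delta_pos":[0,0,0],"twist":0,"hand":23},
    {"delta_pos":[0,0,0],"twist":0,"hand":23},
    {"delta_pos":[0,0,0],"twist":0,"hand":23},
    {"delta_pos":[0,0,0],"twist":0,"hand":23},
    {"delta_pos":[0,0,0],"twist":0,"hand":23},
    {"delta_pos":[0,0,0],"twist":0,"hand":23},
    {"delta_pos":[0,0,0],"twist":0,"hand":23},
    {"delta_pos":[0,0,0],"twist":0,"hand":23},
    {"delta_pos":[0,0,0],"twist":0,"hand":23}
  ]
}}

```text
t: 7.25
tool_pos: [0.6802, 0.0158, 0.1114]
eef_rot: [[0.157, 0.988, -0.0], [0.988, -0.157, -0.0], [-0.0, -0.0, -1.0]]
contact_force: [-0.1, -0.5, 0.2]
grip_width: 0.232
grasp_force: 0.0
```

```bash
python3 -c "
from h import *
to(680.8,16,111.5,-9)"
```

```text
t 7.25 pos [680.2  15.8 111.4] yang -9.03 F [-0.06 -0.47  0.22] M [0.015 0.012 0.023] w 19.8 gf 0.0 j6 4.6
delta tool [ 0.3  0.5 -0.1] twist -0.03
```

Request:
{"api": "drive_tool", "payload": {
  "plan": [
    {"delta_pos":[0,0.5,0],"twist":0,"hand":23},
    {"delta_pos":[0,0,0],"twist":0,"hand":22},
    {"delta_pos":[0,0,0],"twist":0,"hand":21},
    {"delta_pos":[0,0,0],"twist":0,"hand":20.5},
    {"delta_pos":[0,0,0],"twist":0,"hand":20.5},
    {"delta_pos":[0,0,0],"twist":0,"hand":20.5},
    {"delta_pos":[0,0,0],"twist":0,"hand":20.5},
    {"delta_pos":[0,0,0],"twist":0,"hand":20.5},
    {"delta_pos":[0,0,0],"twist":0,"hand":20.5},
    {"delta_pos":[0,0,0],"twist":0,"hand":20.5}
  ]
}}

```text
t: 8.25
tool_pos: [0.6807, 0.0157, 0.1114]
eef_rot: [[0.157, 0.988, -0.0], [0.988, -0.157, -0.0], [-0.0, -0.0, -1.0]]
contact_force: [0.6, -0.4, -0.6]
grip_width: 0.203
grasp_force: 0.0
```

```bash
python3 -c "
from h import *
to(680.8,16,111.5,-9)"
```

```text
t 8.25 pos [680.7  15.7 111.4] yang -9.02 F [ 0.58 -0.41 -0.59] M [-0.002  0.028  0.065] w 17.2 gf 0.0 j6 4.5
delta tool [ 0.3  0.  -0.1] twist -0.02
```

Request:
{"api": "drive_tool", "payload": {
  "plan": [
    {"delta_pos":[0,0,0],"twist":0,"hand":18},
    {"delta_pos":[0,0,0],"twist":0,"hand":15},
    {"delta_pos":[0,0,0],"twist":0,"hand":12},
    {"delta_pos":[0,0,0],"twist":0,"hand":12},
    {"delta_pos":[0,0,0],"twist":0,"hand":12},
    {"delta_pos":[0,0,0],"twist":0,"hand":12},
    {"delta_pos":[0,0,0],"twist":0,"hand":12},
    {"delta_pos":[0,0,0],"twist":0,"hand":12},
    {"delta_pos":[0,0,0],"twist":0,"hand":12},
    {"delta_pos":[0,0,0],"twist":0,"hand":12}
  ],
  "squeeze": 35
}}

```text
t: 9.25
tool_pos: [0.6809, 0.0157, 0.1115]
eef_rot: [[0.157, 0.988, 0.0], [0.988, -0.157, -0.0], [-0.0, 0.0, -1.0]]
contact_force: [0.7, -0.5, 1.6]
grip_width: 0.178
grasp_force: 35.4
```

```bash
python3 -c "
from h import *
to(680.8,16,111.5,-9)"
```

```text
t 9.25 pos [680.9  15.7 111.5] yang -9.02 F [ 0.72 -0.46  1.57] M [ 0.029 -0.152  0.244] w 15.2 gf 35.3628534078598 j6 4.5
delta tool [ 0.3 -0.1  0. ] twist -0.02
```

Request:
{"api": "drive_tool", "payload": {
  "plan": [
    {"delta_pos":[0,0,-0.2],"twist":3,"hand":12},
    {"delta_pos":[0,0,-0.2],"twist":3,"hand":12},
    {"delta_pos":[0,0,-0.2],"twist":3,"hand":12},
    {"delta_pos":[0,0,-0.2],"twist":3,"hand":12},
    {"delta_pos":[0,0,-0.2],"twist":3,"hand":12},
    {"delta_pos":[0,0,-0.2],"twist":3,"hand":12},
    {"delta_pos":[0,0,-0.2],"twist":3,"hand":12},
    {"delta_pos":[0,0,0],"twist":0,"hand":12},
    {"delta_pos":[0,0,0],"twist":0,"hand":12},
    {"delta_pos":[0,0,0],"twist":0,"hand":12}
  ]
}}

```text
t: 10.25
tool_pos: [0.6807, 0.0158, 0.1129]
eef_rot: [[0.5, 0.866, -0.0], [0.866, -0.5, 0.0], [0.0, -0.0, -1.0]]
contact_force: [-0.1, 0.1, 3.5]
grip_width: 0.18
grasp_force: 34.9
```

```bash
python3 -c "
from h import *
to(680.8,16,111.5,-106.6)"
```

```text
t 10.25 pos [680.7  15.8 112.9] yang -29.99 F [-0.05  0.1   3.52] M [ 0.1    0.03  -0.094] w 15.3 gf 34.93245542049408 j6 25.5
delta tool [ 0.3 -0.   1.4] twist 76.61
```

Request:
{"api": "drive_tool", "payload": {
  "plan": [
    {"delta_pos":[0,0,-0.25],"twist":3.5,"hand":12},
    {"delta_pos":[0,0,-0.25],"twist":3.5,"hand":12},
    {"delta_pos":[0,0,-0.25],"twist":3.5,"hand":12},
    {"delta_pos":[0,0,-0.25],"twist":3.5,"hand":12},
    {"delta_pos":[0,0,-0.25],"twist":3.5,"hand":12},
    {"delta_pos":[0,0,-0.25],"twist":3.5,"hand":12},
    {"delta_pos":[0,0,-0.25],"twist":3.5,"hand":12},
    {"delta_pos":[0,0,-0.25],"twist":3.5,"hand":12},
    {"delta_pos":[0,0,0],"twist":0,"hand":12},
    {"delta_pos":[0,0,0],"twist":0,"hand":12}
  ]
}}

```text
t: 11.25
tool_pos: [0.6804, 0.0159, 0.1147]
eef_rot: [[0.847, 0.531, -0.001], [0.531, -0.847, 0.0], [-0.0, -0.001, -1.0]]
contact_force: [-0.1, 1.0, 3.1]
grip_width: 0.182
grasp_force: 34.9
```

```bash
python3 -c "
from h import *
to(680.8,16,111.5,-106.6)"
```

```text
t 11.25 pos [680.4  15.9 114.7] yang -57.94 F [-0.14  0.98  3.06] M [ 0.246  0.197 -0.179] w 15.5 gf 34.926356077194214 j6 53.5
delta tool [0.3 0.1 3.2] twist 48.66
```

Request:
{"api": "drive_tool", "payload": {
  "plan": [
    {"delta_pos":[0,-0.4,-0.25],"twist":3.5,"hand":12},
    {"delta_pos":[0,0,-0.25],"twist":3.5,"hand":12},
    {"delta_pos":[0,0,-0.25],"twist":3.5,"hand":12},
    {"delta_pos":[0,0,-0.25],"twist":3.5,"hand":12},
    {"delta_pos":[0,0,-0.25],"twist":3.5,"hand":12},
    {"delta_pos":[0,0,-0.25],"twist":3.5,"hand":12},
    {"delta_pos":[0,0,-0.25],"twist":3.5,"hand":12},
    {"delta_pos":[0,0,-0.25],"twist":3.5,"hand":12},
    {"delta_pos":[0,0,0],"twist":0,"hand":12},
    {"delta_pos":[0,0,0],"twist":0,"hand":12}
  ]
}}

```text
t: 12.25
tool_pos: [0.6802, 0.0163, 0.1166]
eef_rot: [[0.997, 0.071, -0.001], [0.071, -0.997, 0.0], [-0.001, -0.0, -1.0]]
contact_force: [-0.8, 1.9, 3.1]
grip_width: 0.179
grasp_force: 34.8
```

```bash
python3 -c "
from h import *
to(680.8,16,111.5,-106.6)"
```

```text
t 12.25 pos [680.2  16.3 116.6] yang -85.91 F [-0.82  1.94  3.08] M [ 0.398  0.206 -0.121] w 15.2 gf 34.83726918697357 j6 81.4
delta tool [0.6 0.4 5.1] twist 20.69
```

Request:
{"api": "drive_tool", "payload": {
  "plan": [
    {"delta_pos":[-0.3,-0.6,-0.23],"twist":3.5,"hand":12},
    {"delta_pos":[0,0,-0.23],"twist":3.5,"hand":12},
    {"delta_pos":[0,0,-0.23],"twist":3.5,"hand":12},
    {"delta_pos":[0,0,-0.23],"twist":3.5,"hand":12},
    {"delta_pos":[0,0,-0.23],"twist":3.5,"hand":12},
    {"delta_pos":[0,0,-0.23],"twist":3.2,"hand":12},
    {"delta_pos":[0,0,0],"twist":0,"hand":12},
    {"delta_pos":[0,0,0],"twist":0,"hand":12},
    {"delta_pos":[0,0,0],"twist":0,"hand":12},
    {"delta_pos":[0,0,0],"twist":0,"hand":12}
  ]
}}

```text
t: 13.25
tool_pos: [0.6801, 0.0167, 0.1181]
eef_rot: [[0.958, -0.287, -0.0], [-0.287, -0.958, 0.0], [-0.0, -0.0, -1.0]]
contact_force: [-0.2, 3.3, 1.9]
grip_width: 0.18
grasp_force: 34.7
```

```bash
python3 -c "
from h import *
to(680.8,16,111.5,-106.6)
p,d=cams.camera('side')
cv2.imwrite('pics/s3.png',cv2.resize(p[150:225,280:370,::-1],None,fx=7,fy=7,interpolation=cv2.INTER_CUBIC))"
```

```text
t 13.25 pos [680.1  16.7 118.1] yang -106.68 F [-0.22  3.28  1.88] M [ 0.558  0.082 -0.066] w 15.3 gf 34.74808216094971 j6 102.3
delta tool [0.9 0.5 6.6] twist -0.08
```

View pics/s3.png

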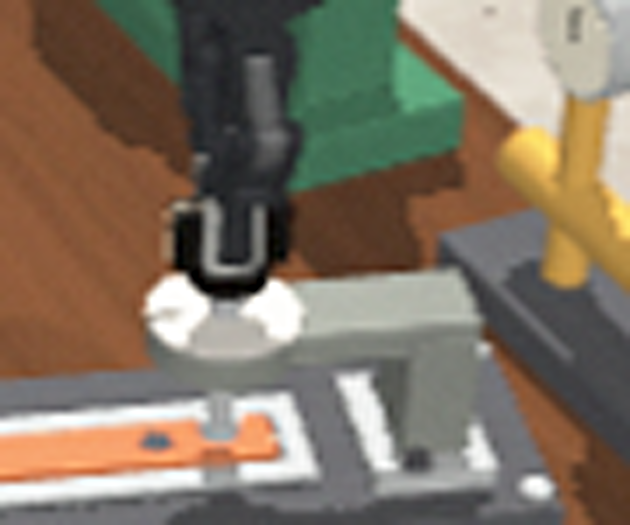

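The side crop shows the knob gripped, with its bar pointing at the index line at (160,315). I'll relieve the 3 N side load, then open and rise.

Request:
{"api": "drive_tool", "payload": {
  "plan": [
    {"delta_pos":[-0.3,-1.1,0],"twist":0,"hand":12},
    {"delta_pos":[0,0,0],"twist":0,"hand":12},
    {"delta_pos":[0,0,0],"twist":0,"hand":20},
    {"delta_pos":[0,0,0],"twist":0,"hand":30},
    {"delta_pos":[0,0,0],"twist":0,"hand":50},
    {"delta_pos":[0,0,0],"twist":0,"hand":50},
    {"delta_pos":[0,0,-10],"twist":0,"hand":50},
    {"delta_pos":[0,0,-15],"twist":0,"hand":50},
    {"delta_pos":[0,0,-15],"twist":0,"hand":50},
    {"delta_pos":[0,0,-15],"twist":0,"hand":50}
  ]
}}

```text
t: 14.3
tool_pos: [0.6808, 0.0178, 0.1754]
eef_rot: [[0.958, -0.288, 0.002], [-0.288, -0.958, -0.0], [0.002, -0.0, -1.0]]
contact_force: [0.5, -0.8, 0.3]
grip_width: 0.504
grasp_force: 0.0
```

```bash
python3 -c "
from h import *
to(577.6,53.6,80,-106.6)"
```

```text
t 14.3 pos [680.8  17.8 175.4] yang -106.72 F [ 0.52 -0.8   0.3 ] M [-0.015  0.013  0.01 ] w 42.8 gf 0.0 j6 102.4
delta tool [-109.3   -4.6   95.2] twist -0.12
```

Request:
{"api": "drive_tool", "payload": {
  "plan": [
    {"delta_pos":[-22,-1,0],"twist":0,"hand":50},
    {"delta_pos":[-22,-1,0],"twist":0,"hand":50},
    {"delta_pos":[-22,-1,0],"twist":0,"hand":50},
    {"delta_pos":[-22,-1,0],"twist":0,"hand":50},
    {"delta_pos":[-21,-1,0],"twist":0,"hand":50},
    {"delta_pos":[0,0,25],"twist":0,"hand":50},
    {"delta_pos":[0,0,25],"twist":0,"hand":50},
    {"delta_pos":[0,0,20],"twist":0,"hand":50},
    {"delta_pos":[0,0,0],"twist":0,"hand":50},
    {"delta_pos":[0,0,0],"twist":0,"hand":50}
  ]
}}

```text
t: 15.3
tool_pos: [0.5778, 0.0539, 0.1042]
eef_rot: [[0.958, -0.288, 0.001], [-0.288, -0.958, -0.0], [0.001, -0.0, -1.0]]
contact_force: [-0.1, 0.4, 0.6]
grip_width: 0.504
grasp_force: 0.0
```

```bash
python3 -c "
from h import *
to(578.3,54.3,33,-106.6)
o=np.zeros((600,800,3),np.uint8)
p,d=cams.camera('side'); np.savez('side4.npz',p=p,P=pts('side',d))
o[:525,:420]=cv2.resize(p[150:225,255:345,::-1],None,fx=7,fy=7,interpolation=cv2.INTER_CUBIC)[:, :420]
o[:,420:]=cv2.resize(p[150:225,275:365,::-1],None,fx=8,fy=8,interpolation=cv2.INTER_CUBIC)[:600,:380]
cv2.imwrite('pics/s4.png',o)
z=pts('side',d)[...,2]; m=np.zeros(z.shape,bool); m[150:225,290:350]=1; m&=(z>.1335)&(z<.15)
v,u=np.nonzero(m); q=ray('side',np.stack([u,v],1),.142); print(cv2.minAreaRect(q.astype(np.float32)))
"
```

```text
t 15.3 pos [577.8  53.9 104.2] yang -106.72 F [-0.14  0.43  0.55] M [-0.023 -0.031  0.01 ] w 42.9 gf 0.0 j6 105.2
delta tool [ 0.3 -0.5 71.2] twist -0.12
((677.6480712890625, 11.337406158447266), (27.45383644104004, 49.94892120361328), 79.18280029296875)
```

View pics/s4.png

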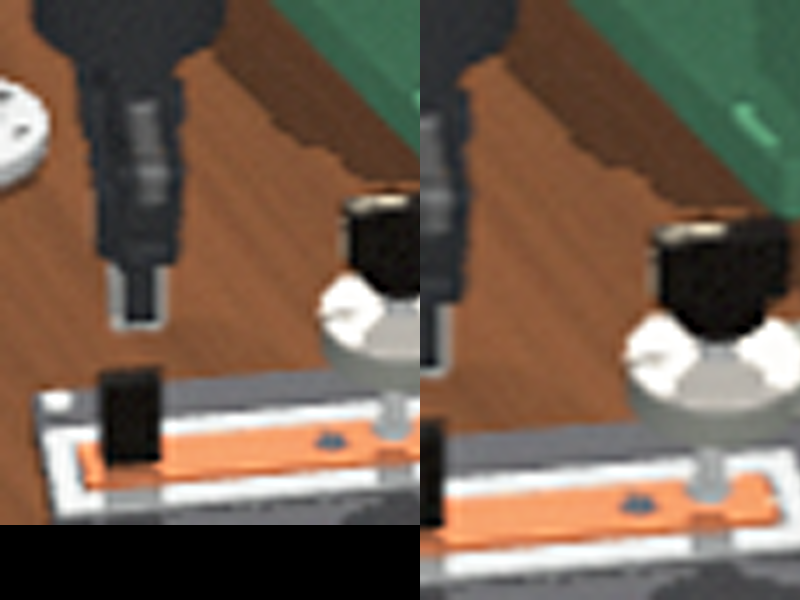

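The crop shows the ivory line running (660,236)–(722,230) over the index line (632,360)–(665,352), tab at (130,415) under the fingers. I'll check the angle numerically.

```bash
python3 -c "
from h import *
f=lambda a,z:ray('side',(np.array(a)-[420,0]+.5)/8-.5+[275,150],z)
for a,z in(([[660,236],[722,230]],.142),([[632,360],[665,352]],.088),([[657,225],[785,213]],.142)):
  q=f(a,z); v=q[0]-q[1]; print(q.round(1).tolist(),np.degrees(np.arctan2(v[1],v[0])))
S=np.load('side4.npz');p=S['p'].astype(int); print(p[150:160,275+27:275+42].sum(2)//3)
"
```

```text
[[659.0, 24.0], [680.2, 18.3]] 164.92386367635643
[[652.2, 28.2], [665.1, 27.6]] 177.39868806694764
[[661.2, 30.5], [705.1, 18.4]] 164.65545828216455
[[84 81 81 83 85 84 85 81 84 82 83 84 84 83 79]
 [84 84 84 84 85 83 82 83 84 83 83 83 81 83 79]
 [82 87 84 82 82 81 81 83 84 81 81 86 82 86 82]
 [78 84 85 83 84 84 82 84 82 84 82 82 82 86 85]
 [73 77 82 84 85 86 83 83 84 80 85 85 82 83 81]
 [73 75 80 84 88 84 85 86 83 84 83 84 85 86 82]
 [75 74 77 81 84 87 86 82 84 84 84 87 84 84 81]
 [72 75 76 77 79 84 85 84 85 83 85 86 85 83 81]
 [71 76 76 75 78 80 85 87 86 84 83 84 85 84 83]
 [70 75 76 76 74 76 79 86 89 87 84 84 85 84 85]]
```

Knob line at 164.8° versus the 163.4° target, well inside tolerance. Descending onto the tab.

Request:
{"api": "drive_tool", "payload": {
  "plan": [
    {"delta_pos":[0.3,-0.5,15],"twist":0,"hand":50},
    {"delta_pos":[0,0,15],"twist":0,"hand":50},
    {"delta_pos":[0,0,15],"twist":0,"hand":50},
    {"delta_pos":[0,0,12],"twist":0,"hand":50},
    {"delta_pos":[0,0,8],"twist":0,"hand":50},
    {"delta_pos":[0,0,6],"twist":0,"hand":50},
    {"delta_pos":[0,0,0],"twist":0,"hand":40},
    {"delta_pos":[0,0,0],"twist":0,"hand":30},
    {"delta_pos":[0,0,0],"twist":0,"hand":20},
    {"delta_pos":[0,0,0],"twist":0,"hand":18}
  ],
  "squeeze": 25
}}

```text
t: 16.35
tool_pos: [0.5781, 0.0543, 0.0327]
eef_rot: [[0.958, -0.288, 0.001], [-0.288, -0.958, -0.0], [0.001, -0.0, -1.0]]
contact_force: [-0.3, 0.0, -0.2]
grip_width: 0.18
grasp_force: 0.0
```

```bash
python3 -c "
from h import *
to(578.3,54.3,33,-106.6)"
```

```text
t 16.35 pos [578.1  54.3  32.7] yang -106.73 F [-0.33  0.05 -0.17] M [-0.01   0.025  0.023] w 15.3 gf 0.0 j6 105.3
delta tool [ 0.2 -0.1 -0.3] twist -0.13
```

Centred within 1.6 mm with no contact. Now I'll grip firmly.

Request:
{"api": "drive_tool", "payload": {
  "plan": [
    {"delta_pos":[0,0,0],"twist":0,"hand":16},
    {"delta_pos":[0,0,0],"twist":0,"hand":14},
    {"delta_pos":[0,0,0],"twist":0,"hand":10},
    {"delta_pos":[0,0,0],"twist":0,"hand":5},
    {"delta_pos":[0,0,0],"twist":0,"hand":5},
    {"delta_pos":[0,0,0],"twist":0,"hand":5},
    {"delta_pos":[0,0,0],"twist":0,"hand":5},
    {"delta_pos":[0,0,0],"twist":0,"hand":5},
    {"delta_pos":[0,0,0],"twist":0,"hand":5},
    {"delta_pos":[0,0,0],"twist":0,"hand":5}
  ],
  "squeeze": 80
}}

```text
t: 17.35
tool_pos: [0.5781, 0.0544, 0.0327]
eef_rot: [[0.958, -0.288, 0.001], [-0.288, -0.958, 0.0], [0.001, -0.0, -1.0]]
contact_force: [-1.6, 1.2, 5.6]
grip_width: 0.129
grasp_force: 78.5
```

Request:
{"api": "drive_tool", "payload": {
  "plan": [
    {"delta_pos":[0,0,-1],"twist":0,"hand":5},
    {"delta_pos":[0,0,-1],"twist":0,"hand":5},
    {"delta_pos":[0,0,-1],"twist":0,"hand":5},
    {"delta_pos":[0,0,-1],"twist":0,"hand":5},
    {"delta_pos":[0,0,-1],"twist":0,"hand":5},
    {"delta_pos":[0,0,-1],"twist":0,"hand":5},
    {"delta_pos":[0,0,0],"twist":0,"hand":5},
    {"delta_pos":[0,0,0],"twist":0,"hand":5},
    {"delta_pos":[0,0,0],"twist":0,"hand":5},
    {"delta_pos":[0,0,0],"twist":0,"hand":5}
  ]
}}

```text
t: 18.35
tool_pos: [0.5776, 0.0543, 0.0381]
eef_rot: [[0.958, -0.288, -0.0], [-0.288, -0.958, -0.0], [-0.0, 0.0, -1.0]]
contact_force: [0.2, -0.6, -2.5]
grip_width: 0.131
grasp_force: 77.8
```

```bash
python3 -c "
from h import *
to(578.3,54.3,38.7,-106.6)
p,d=cams.camera('side')
cv2.imwrite('pics/s5.png',cv2.resize(p[170:225,255:365,::-1],None,fx=7,fy=7,interpolation=cv2.INTER_CUBIC))"
```

```text
t 18.35 pos [577.6  54.3  38.1] yang -106.73 F [ 0.17 -0.6  -2.47] M [ 0.035  0.116 -0.034] w 11.1 gf 77.84331321716309 j6 105.3
delta tool [ 0.6 -0.2 -0.6] twist -0.13
```

View pics/s5.png

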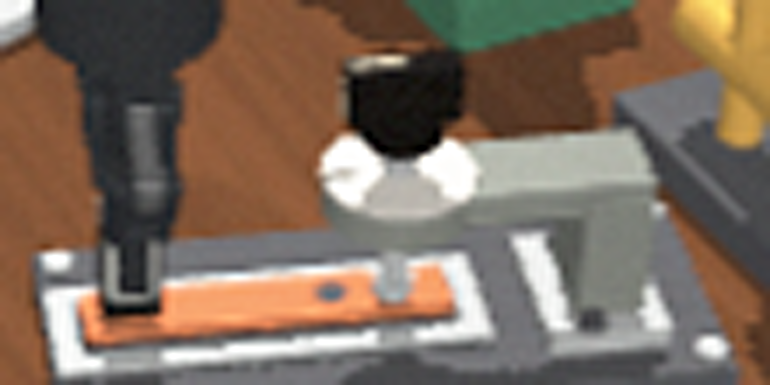

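The side crop shows the blade lifted level in the grip, its end still under the foot at (395,285). Weight and moment match a freely borne blade, so I'll draw it out slowly.

Request:
{"api": "drive_tool", "payload": {
  "plan": [
    {"delta_pos":[-3,0,-0.3],"twist":0,"hand":5},
    {"delta_pos":[-4,0,0],"twist":0,"hand":5},
    {"delta_pos":[-4,0,0],"twist":0,"hand":5},
    {"delta_pos":[-4,0,0],"twist":0,"hand":5},
    {"delta_pos":[-4,0,0],"twist":0,"hand":5},
    {"delta_pos":[-4,0,0],"twist":0,"hand":5},
    {"delta_pos":[-4,0,0],"twist":0,"hand":5},
    {"delta_pos":[-4,0,0],"twist":0,"hand":5},
    {"delta_pos":[-4,0,0],"twist":0,"hand":5},
    {"delta_pos":[0,0,0],"twist":0,"hand":5}
  ]
}}

```text
t: 19.4
tool_pos: [0.5433, 0.0646, 0.0384]
eef_rot: [[0.958, -0.288, -0.001], [-0.288, -0.958, -0.0], [-0.001, 0.0, -1.0]]
contact_force: [0.2, 1.0, -2.3]
grip_width: 0.125
grasp_force: 77.8
```

```bash
python3 -c "
from h import *
to(578.3-82*.958,54.3+82*.287,38.7,-106.6)"
```

```text
t 19.4 pos [543.3  64.6  38.4] yang -106.72 F [ 0.19  1.03 -2.26] M [0.063 0.116 0.038] w 10.6 gf 77.84409999847412 j6 106.3
delta tool [-45.5  -0.2  -0.2] twist -0.12
```

Request:
{"api": "drive_tool", "payload": {
  "plan": [
    {"delta_pos":[-5,-0.2,0],"twist":0,"hand":5},
    {"delta_pos":[-6,0,0],"twist":0,"hand":5},
    {"delta_pos":[-6,0,0],"twist":0,"hand":5},
    {"delta_pos":[-6,0,0],"twist":0,"hand":5},
    {"delta_pos":[-6,0,0],"twist":0,"hand":5},
    {"delta_pos":[-6,0,0],"twist":0,"hand":5},
    {"delta_pos":[-6,0,0],"twist":0,"hand":5},
    {"delta_pos":[-6,0,0],"twist":0,"hand":5},
    {"delta_pos":[-3,0,0],"twist":0,"hand":5},
    {"delta_pos":[0,0,0],"twist":0,"hand":5}
  ]
}}

```text
t: 20.4
tool_pos: [0.4957, 0.0791, 0.0385]
eef_rot: [[0.958, -0.288, -0.001], [-0.288, -0.958, -0.0], [-0.001, 0.0, -1.0]]
contact_force: [1.0, 0.2, -1.9]
grip_width: 0.13
grasp_force: 77.9
```

Request:
{"api": "drive_tool", "payload": {
  "plan": [
    {"delta_pos":[0,0,-5],"twist":0,"hand":5},
    {"delta_pos":[0,0,-10],"twist":0,"hand":5},
    {"delta_pos":[0,0,-10],"twist":0,"hand":5},
    {"delta_pos":[0,0,-10],"twist":0,"hand":5},
    {"delta_pos":[0,0,-10],"twist":0,"hand":5},
    {"delta_pos":[0,0,-10],"twist":0,"hand":5},
    {"delta_pos":[0,0,-10],"twist":0,"hand":5},
    {"delta_pos":[0,0,-10],"twist":0,"hand":5},
    {"delta_pos":[0,0,-5],"twist":0,"hand":5},
    {"delta_pos":[0,0,0],"twist":0,"hand":5}
  ]
}}

```text
t: 21.4
tool_pos: [0.4969, 0.079, 0.1193]
eef_rot: [[0.958, -0.288, 0.002], [-0.288, -0.958, -0.0], [0.002, -0.0, -1.0]]
contact_force: [0.5, -0.0, -2.2]
grip_width: 0.128
grasp_force: 77.9
```

```bash
python3 -c "
from h import *
to(428.5,-257,118,-111.7)"
```

```text
t 21.4 pos [496.9  79.  119.3] yang -106.73 F [ 0.53 -0.03 -2.23] M [ 0.014  0.104 -0.024] w 10.9 gf 77.86304354667664 j6 107.9
delta tool [ 31.2 341.5   1.3] twist 4.97
```

Request:
{"api": "drive_tool", "payload": {
  "plan": [
    {"delta_pos":[1.7,10,0],"twist":0,"hand":5},
    {"delta_pos":[1.7,18,0],"twist":0,"hand":5},
    {"delta_pos":[1.7,18,0],"twist":0,"hand":5},
    {"delta_pos":[1.7,18,0],"twist":0,"hand":5},
    {"delta_pos":[1.7,18,0],"twist":0,"hand":5},
    {"delta_pos":[1.7,18,0],"twist":0,"hand":5},
    {"delta_pos":[1.7,18,0],"twist":0,"hand":5},
    {"delta_pos":[1.7,18,0],"twist":0,"hand":5},
    {"delta_pos":[1.7,18,0],"twist":0,"hand":5},
    {"delta_pos":[1.7,18,0],"twist":0,"hand":5}
  ]
}}

```text
t: 22.4
tool_pos: [0.4621, -0.0918, 0.1179]
eef_rot: [[0.958, -0.288, -0.002], [-0.288, -0.958, 0.0], [-0.002, 0.0, -1.0]]
contact_force: [-0.3, -0.9, -1.8]
grip_width: 0.126
grasp_force: 78.0
```

Request:
{"api": "drive_tool", "payload": {
  "plan": [
    {"delta_pos":[1.7,18,0],"twist":0,"hand":5},
    {"delta_pos":[1.7,18,0],"twist":0,"hand":5},
    {"delta_pos":[1.7,18,0],"twist":0,"hand":5},
    {"delta_pos":[1.7,18,0],"twist":0,"hand":5},
    {"delta_pos":[1.7,18,0],"twist":0,"hand":5},
    {"delta_pos":[1.7,18,0],"twist":0,"hand":5},
    {"delta_pos":[1.7,18,0],"twist":0,"hand":5},
    {"delta_pos":[1.7,18,0],"twist":0,"hand":5},
    {"delta_pos":[1.7,18,0],"twist":2.5,"hand":5},
    {"delta_pos":[0,8,0],"twist":2.5,"hand":5}
  ]
}}

```text
t: 23.4
tool_pos: [0.4278, -0.2595, 0.118]
eef_rot: [[0.928, -0.373, -0.001], [-0.373, -0.928, -0.0], [-0.0, 0.001, -1.0]]
contact_force: [0.5, 1.0, -2.4]
grip_width: 0.124
grasp_force: 78.1
```

```bash
python3 -c "
from h import *
to(428.5,-257,60,-111.7)"
```

```text
t 23.4 pos [ 427.8 -259.5  118. ] yang -111.92 F [ 0.51  0.97 -2.41] M [-0.001  0.059  0.04 ] w 10.6 gf 78.10487151145935 j6 72.8
delta tool [-0.2 -2.6 58. ] twist -0.22
```

Request:
{"api": "drive_tool", "payload": {
  "plan": [
    {"delta_pos":[-0.2,-2.6,0],"twist":0,"hand":5},
    {"delta_pos":[0,0,12],"twist":0,"hand":5},
    {"delta_pos":[0,0,15],"twist":0,"hand":5},
    {"delta_pos":[0,0,15],"twist":0,"hand":5},
    {"delta_pos":[0,0,15],"twist":0,"hand":5},
    {"delta_pos":[0,0,12],"twist":0,"hand":5},
    {"delta_pos":[0,0,8],"twist":0,"hand":5},
    {"delta_pos":[0,0,6],"twist":0,"hand":5},
    {"delta_pos":[0,0,3],"twist":0,"hand":5},
    {"delta_pos":[0,0,0],"twist":0,"hand":5}
  ]
}}

```text
t: 24.4
tool_pos: [0.4293, -0.2552, 0.0323]
eef_rot: [[0.929, -0.37, -0.0], [-0.37, -0.929, 0.0], [-0.0, 0.0, -1.0]]
contact_force: [0.0, -0.5, -2.2]
grip_width: 0.128
grasp_force: 78.2
```

```bash
python3 -c "
from h import *
to(428.5,-257,24.7,-111.7)
p,d=cams.camera('side')
cv2.imwrite('pics/s6.png',cv2.resize(p[230:340,230:370,::-1],None,fx=5,fy=5,interpolation=cv2.INTER_CUBIC))"
```

```text
t 24.4 pos [ 429.3 -255.2   32.3] yang -111.72 F [ 0.   -0.49 -2.23] M [0.036 0.065 0.052] w 10.9 gf 78.21881175041199 j6 73.1
delta tool [-0.   2.   7.6] twist -0.02
```

View pics/s6.png

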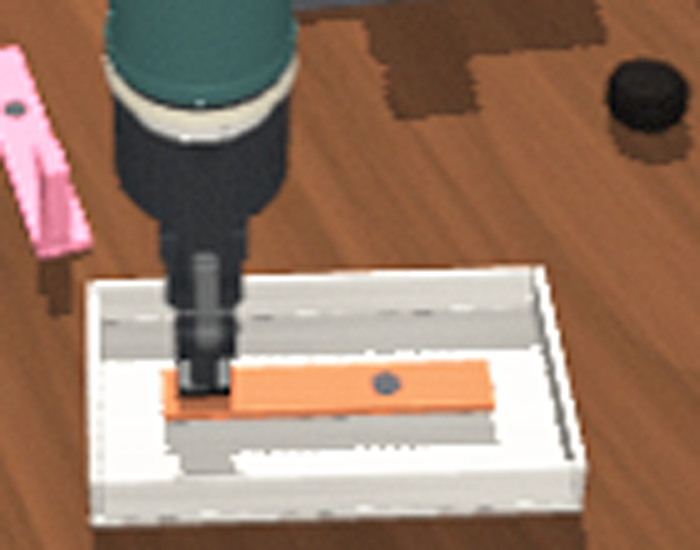

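The side crop shows the blade hovering inside the tray with its far end at (490,385), clear of all the walls. Lowering gently.

Request:
{"api": "drive_tool", "payload": {
  "plan": [
    {"delta_pos":[0,1,1],"twist":0,"hand":5},
    {"delta_pos":[0,0,1],"twist":0,"hand":5},
    {"delta_pos":[0,0,1],"twist":0,"hand":5},
    {"delta_pos":[0,0,1],"twist":0,"hand":5},
    {"delta_pos":[0,0,1],"twist":0,"hand":5},
    {"delta_pos":[0,0,1],"twist":0,"hand":5},
    {"delta_pos":[0,0,0.5],"twist":0,"hand":5},
    {"delta_pos":[0,0,0.3],"twist":0,"hand":5},
    {"delta_pos":[0,0,0],"twist":0,"hand":5},
    {"delta_pos":[0,0,0],"twist":0,"hand":5}
  ]
}}

```text
t: 25.45
tool_pos: [0.4289, -0.2562, 0.0257]
eef_rot: [[0.929, -0.37, -0.0], [-0.37, -0.929, -0.0], [-0.0, 0.0, -1.0]]
contact_force: [0.6, 0.5, -1.5]
grip_width: 0.122
grasp_force: 78.2
```

```bash
python3 -c "
from h import *
to(428.5,-257,24.7,-111.7)"
```

```text
t 25.45 pos [ 428.9 -256.2   25.7] yang -111.73 F [ 0.57  0.52 -1.48] M [0.071 0.115 0.065] w 10.4 gf 78.21752071380615 j6 73.0
delta tool [-0.1  0.9  1. ] twist -0.03
```

Request:
{"api": "drive_tool", "payload": {
  "plan": [
    {"delta_pos":[0,0,0.3],"twist":0,"hand":5},
    {"delta_pos":[0,0,0.3],"twist":0,"hand":5},
    {"delta_pos":[0,0,0.3],"twist":0,"hand":5},
    {"delta_pos":[0,0,0.3],"twist":0,"hand":5},
    {"delta_pos":[0,0,0],"twist":0,"hand":5},
    {"delta_pos":[0,0,0],"twist":0,"hand":5},
    {"delta_pos":[0,0,0],"twist":0,"hand":5},
    {"delta_pos":[0,0,0],"twist":0,"hand":5},
    {"delta_pos":[0,0,0],"twist":0,"hand":5},
    {"delta_pos":[0,0,0],"twist":0,"hand":5}
  ]
}}

```text
t: 26.45
tool_pos: [0.4289, -0.2562, 0.0247]
eef_rot: [[0.929, -0.37, -0.0], [-0.37, -0.929, -0.0], [0.0, 0.0, -1.0]]
contact_force: [-1.8, 0.6, 5.6]
grip_width: 0.132
grasp_force: 79.0
```

```bash
python3 -c "
from h import *
to(428.5,-257,24.7,-111.7)"
```

```text
t 26.45 pos [ 428.9 -256.2   24.7] yang -111.72 F [-1.85  0.62  5.61] M [0.152 0.306 0.029] w 11.2 gf 79.0444564819336 j6 73.0
delta tool [-0.1  0.9 -0. ] twist -0.02
```

Touching the floor at 5.6 N, at the height expected. Releasing and rising.

Request:
{"api": "drive_tool", "payload": {
  "plan": [
    {"delta_pos":[0,0,0],"twist":0,"hand":14},
    {"delta_pos":[0,0,0],"twist":0,"hand":20},
    {"delta_pos":[0,0,0],"twist":0,"hand":30},
    {"delta_pos":[0,0,0],"twist":0,"hand":40},
    {"delta_pos":[0,0,0],"twist":0,"hand":40},
    {"delta_pos":[0,0,0],"twist":0,"hand":40},
    {"delta_pos":[0,0,-10],"twist":0,"hand":40},
    {"delta_pos":[0,0,-20],"twist":0,"hand":40},
    {"delta_pos":[0,0,-30],"twist":0,"hand":40},
    {"delta_pos":[0,0,-30],"twist":0,"hand":40}
  ]
}}

```text
t: 27.45
tool_pos: [0.4286, -0.2559, 0.1158]
eef_rot: [[0.929, -0.37, -0.001], [-0.37, -0.929, 0.0], [-0.001, -0.0, -1.0]]
contact_force: [-1.3, -0.5, 1.0]
grip_width: 0.403
grasp_force: 0.0
```

Request:
{"api": "drive_tool", "payload": {
  "plan": [
    {"delta_pos":[0,0,-20],"twist":0,"hand":40},
    {"delta_pos":[0,0,-20],"twist":0,"hand":40},
    {"delta_pos":[0,0,-10],"twist":0,"hand":40},
    {"delta_pos":[0,0,0],"twist":0,"hand":40},
    {"delta_pos":[0,0,0],"twist":0,"hand":40},
    {"delta_pos":[0,0,0],"twist":0,"hand":40},
    {"delta_pos":[0,0,0],"twist":0,"hand":40},
    {"delta_pos":[0,0,0],"twist":0,"hand":40},
    {"delta_pos":[0,0,0],"twist":0,"hand":40},
    {"delta_pos":[0,0,0],"twist":0,"hand":40}
  ]
}}

```text
t: 28.45
tool_pos: [0.4289, -0.2561, 0.1643]
eef_rot: [[0.929, -0.37, -0.0], [-0.37, -0.929, 0.0], [-0.0, -0.0, -1.0]]
contact_force: [-0.7, 0.0, 0.5]
grip_width: 0.399
grasp_force: 0.0
```

```bash
python3 -c "
from h import *
to(428.5,-257,24.7,-111.7)
p,d=cams.camera('side')
cv2.imwrite('pics/s7.png',cv2.resize(p[140:340,200:400,::-1],None,fx=3,fy=3,interpolation=cv2.INTER_CUBIC))"
```

```text
t 28.45 pos [ 428.9 -256.1  164.3] yang -111.73 F [-0.67  0.03  0.49] M [-0.015 -0.06  -0.019] w 33.9 gf 0.0 j6 73.0
delta tool [  0.    1.  139.6] twist -0.03
```

View pics/s7.png

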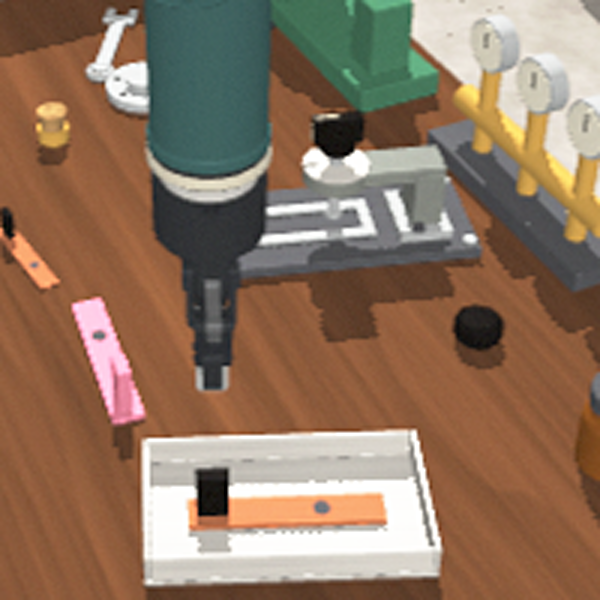

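The last picture shows the blade flat in the tray at (290,510), the knob still at its mark at (338,132), and the gripper clear. Handing in.

```bash
python3 -c "
from workcell import r
print(r.close_job())"
```

```text
the job is handed in; nothing more can be done
None
```

The screw is at its mark (knob line measured about 1.4° from the index), the blade lies flat in the tray, and the job was handed in at about 28.5 s with the gripper clear; no verdict came back.

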